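Line up the specimen jars by height on the tray

ROBOT

A 6-joint arm with a two-finger parallel gripper is mounted at the origin on the work surface. World frame = base frame: x ahead of the robot, y to its left, z up, the work surface at z = 0. Lengths are in m, angles in degrees, forces in N, time in s.
With the tool pointing down it reaches from about 0.35 to 0.875 m from the base axis. Payload 4.2 kg.
Tool frame: the origin (TCP) lies at the very end of the fingers, on their centre line; the grasp point (between the pads) lies 19 mm behind it (tcp_to_grasp is the z of the grasp point in the tool frame, in m); z points along the fingers, y is the direction in which the jaws open and shut (so a half turn about z gives the same grasp; the last joint's range is limited). The gripper opens to 87 mm and grips with 3 to 60 N. Pads are 19 mm wide; open, the fingers measure 117 mm over their backs; the gripper's body (75 mm by 190 mm) begins 51 mm behind the grasp point.
Start: joints at [14.817, 22.042, 0.453, 0, -68.411, -14.817], TCP at [0.625, 0, 0.223] pointing down, gripper open.
Joint ranges: [-179.83, 179.83], [-69.29, 118.12], [-61.27, 80.66], [-181.25, 117.63], [-171.15, -9.14], [-177.46, 177.46]. Speed limits (degrees/s): [159.86, 159.86, 180, 180, 180, 180].

INTERFACE

Orientations are given as a 3x3 rotation matrix whose columns are the frame's x, y, z axes.
In Python, from station import sense, capture, camera_params, finish_job, tcp_to_grasp gives the robot as it stands.
- The arm moves only by the shell command python3 -m inch 'ROWS'. ROWS is JSON, a list of rows, each an object of numbers: "jaw": the closure in counts, from 0 (fully open) to 255 (shut); "x", "y", "z": the shift along the world's x, y, z normalised to -1 to 1, where 1 is 0.06 m; "ax", "ay", "az": the turn, a rotation vector about the world's x, y, z normalised to -1 to 1, where 1 is 10 degrees. A call has 1 to 12 rows; each row shifts and turns the pose as measured when the row begins; what a row does not reach is not made up. A row lasts 1/8 s, in which the tool goes at most 62.5 mm and 10.7 degrees, less where a joint would pass 70% of its speed; a pose out of reach is approached as far as the arm can. A call with a number of a shift or a turn outside -1 to 1 is refused whole. A call with a gripper value outside its range is refused whole. The fingers move at their own pace and stop on an object; the grip force is fixed at half the most. Time passes only in rows, so rows that do not move let the fingers close. It gives the time, the measured TCP pose, the force and the opening at its end, in the units of the state.
- sense(): the state, without advancing time (a new reading comes with each control period).
- capture(name): name is "scene" or "side" or "wrist"; returns the picture (400x640x3 uint8, red, green, blue); there is no depth.
- camera_params(name): a dict with "vfov" (degrees; the focal length in pixels is half the picture's height over the tangent of half this angle, whatever the lens; pixels are square), "cx", "cy" (the principal point, pixels), "R" (3x3) and "t" (3): a world point X has camera coordinates R X + t. Camera axes: x right, y down, z forward; pixel columns grow to the right and rows downward; lengths in m; the calibration is good to about 2 mm. The wrist camera is an equidistant fisheye: a pixel r from the principal point sees the ray r / f radians off the axis. A picture is of the moment at which its call begins: read the wrist's pose just before it. camera_params takes no time and is no camera call; for the wrist camera it gives the pose at the moment of the call.
- finish_job(): hands the job in, once; it reports no verdict.
The state is a dict: "time_s": time; "joints": joint angles; "joint_velocities": joint speeds; "effort": joint torques, N m; "tcp_pos": TCP position; "ee_rot": TCP orientation; "wrist_force": force on the tool from outside, world axes, zero at the start; "moment": the same for the moment, N m; "gripper_width": opening from 0.0 (shut) to 1.0 (fully open).
Only numpy, scipy, OpenCV 4.12 (cv2) and the standard library are available. Lean on these libraries where they do the work, as an engineer would, in place of code of your own. Each camera call takes 0.05 s, during which the arm holds its last target.

TASK

Stand the four specimen jars on the steel tray in order of height, one upright in the middle of each black pad: the tallest on the pad next to the red end stop, then each shorter one in turn, with the shortest farthest from it. Set each jar down rather than letting it drop, and leave the glass specimen dish where it is.

Things in the scene. Friction and masses are not known exactly. Their poses are not given: they have to be found in the camera images.
- jar_black: tallest specimen jar: loose upright white plastic cylinder, 42 mm in diameter and 110 mm high overall, the top 16 mm being a black cap of the same diameter; closed and rigid, 84 to 168 g; origin at the centre of its underside, z up the jar. Starts standing on the bench (underside at height 0).
- jar_blue: second tallest specimen jar: loose upright white plastic cylinder, 42 mm in diameter and 90 mm high overall, the top 16 mm being a blue cap of the same diameter; closed and rigid, 70 to 140 g; origin at the centre of its underside, z up the jar. Starts standing on the bench (underside at height 0).
- jar_green: third tallest specimen jar: loose upright white plastic cylinder, 42 mm in diameter and 70 mm high overall, the top 16 mm being a green cap of the same diameter; closed and rigid, 56 to 112 g; origin at the centre of its underside, z up the jar. Starts standing on the bench (underside at height 0).
- jar_yellow: shortest specimen jar: loose upright white plastic cylinder, 42 mm in diameter and 50 mm high overall, the top 16 mm being a yellow cap of the same diameter; closed and rigid, 42 to 84 g; origin at the centre of its underside, z up the jar. Starts standing on the bench (underside at height 0).
- pad_a: one of four identical fixed round black rubber pads, 54 mm in diameter and 3 mm thick, lying in one straight row, 80 mm from centre to centre, on a fixed flat steel tray (75 x 400 mm, 8 mm high, no rim); origin at the centre of the pad's underside, 8 mm above the bench, so a jar on the pad stands 11 mm above the bench. The letters in the pads' names say nothing about their order in the row, which differs from start to start.
- pad_b: one of four identical fixed round black rubber pads, 54 mm in diameter and 3 mm thick, lying in one straight row, 80 mm from centre to centre, on a fixed flat steel tray (75 x 400 mm, 8 mm high, no rim); origin at the centre of the pad's underside, 8 mm above the bench, so a jar on the pad stands 11 mm above the bench. The letters in the pads' names say nothing about their order in the row, which differs from start to start.
- pad_c: one of four identical fixed round black rubber pads, 54 mm in diameter and 3 mm thick, lying in one straight row, 80 mm from centre to centre, on a fixed flat steel tray (75 x 400 mm, 8 mm high, no rim); origin at the centre of the pad's underside, 8 mm above the bench, so a jar on the pad stands 11 mm above the bench. The letters in the pads' names say nothing about their order in the row, which differs from start to start.
- pad_d: one of four identical fixed round black rubber pads, 54 mm in diameter and 3 mm thick, lying in one straight row, 80 mm from centre to centre, on a fixed flat steel tray (75 x 400 mm, 8 mm high, no rim); origin at the centre of the pad's underside, 8 mm above the bench, so a jar on the pad stands 11 mm above the bench. The letters in the pads' names say nothing about their order in the row, which differs from start to start.
- red_end: red end stop: fixed red bar 75 mm long across the tray, 16 mm wide and 16 mm high (top 24 mm above the bench), at one end of the row of pads, its centre 55 mm from the centre of the nearest pad; at either end of the row from start to start (a plain metal bar of the same size closes the other end). Origin at the centre of its underside; its y axis lies along the row (either way), its x axis across it.
- dish: bystander: loose round glass specimen dish, 64 mm in diameter and 13 mm high, standing on the bench among the jars; origin at the centre of its underside
Not all that is in view belongs to the job. Leave any turquoise look-alike of the jar_black alone.

How it is judged (in metres and radians):
At the end, for the whole second after the job is handed in: From the red end stop on, the black, blue, green and yellow capped jars stand on the 1st, 2nd, 3rd and 4th pad, each within 12 mm of its pad's centre, underside 6 to 16 mm above the bench, upright within 0.1 rad, released and at rest; the dish within 15 mm of where it was ((horizontal distance between jar_black and pad_a below 0.012 m or horizontal distance between jar_black and pad_b below 0.012 m or horizontal distance between jar_black and pad_c below 0.012 m or horizontal distance between jar_black and pad_d below 0.012 m) and horizontal distance between jar_black and red_end between 0.03 and 0.08 m and height (world z) of jar_black between 0.006 and 0.016 m and angle between each of jar_black, jar_blue, jar_green, jar_yellow's own z axis and vertical below 0.1 rad and linear speed of each of jar_black, jar_blue, jar_green, jar_yellow below 0.02 m/s and angular speed of each of jar_black, jar_blue, jar_green, jar_yellow below 0.2 rad/s and (horizontal distance between jar_blue and pad_a below 0.012 m or horizontal distance between jar_blue and pad_b below 0.012 m or horizontal distance between jar_blue and pad_c below 0.012 m or horizontal distance between jar_blue and pad_d below 0.012 m) and horizontal distance between jar_blue and red_end between 0.11 and 0.16 m and height (world z) of jar_blue between 0.006 and 0.016 m and (horizontal distance between jar_green and pad_a below 0.012 m or horizontal distance between jar_green and pad_b below 0.012 m or horizontal distance between jar_green and pad_c below 0.012 m or horizontal distance between jar_green and pad_d below 0.012 m) and horizontal distance between jar_green and red_end between 0.19 and 0.24 m and height (world z) of jar_green between 0.006 and 0.016 m and (horizontal distance between jar_yellow and pad_a below 0.012 m or horizontal distance between jar_yellow and pad_b below 0.012 m or horizontal distance between jar_yellow and pad_c below 0.012 m or horizontal distance between jar_yellow and pad_d below 0.012 m) and horizontal distance between jar_yellow and red_end between 0.27 and 0.32 m and height (world z) of jar_yellow between 0.006 and 0.016 m and distance of dish from where it was at the start of the episode below 0.015 m); the robot touches nothing.
It fails at once if the black-capped jar is let fall through the air (nothing touching it while its underside is more than 35 mm above the bench) (contact force between jar_black and anything else below 0.001 N and height (world z) of jar_black above 0.035 m).
It fails at once if the blue-capped jar is let fall through the air (nothing touching it while its underside is more than 35 mm above the bench) (contact force between jar_blue and anything else below 0.001 N and height (world z) of jar_blue above 0.035 m).
It fails at once if the green-capped jar is let fall through the air (nothing touching it while its underside is more than 35 mm above the bench) (contact force between jar_green and anything else below 0.001 N and height (world z) of jar_green above 0.035 m).
It fails at once if the yellow-capped jar is let fall through the air (nothing touching it while its underside is more than 35 mm above the bench) (contact force between jar_yellow and anything else below 0.001 N and height (world z) of jar_yellow above 0.035 m).
It fails at once if the glass specimen dish is pushed more than 15 mm from its place (distance of dish from where it was at the start of the episode above 0.015 m).
It also fails if it takes over 112 s, if anything falls off the work surface, if the arm or the gripper's body presses on something with over 40 N, if the wrist force passes 120 N, or if a joint passes its speed limit or range.

## Working session

There is one attempt and no reset: what is moved stays moved. The work goes in short steps, Python scripts to look and compute and a shell command to move; the robot and the scene stay as the last step left them, time stands still between calls to the robot, and variables do not carry over. Pictures are saved under pics/ and viewed, and the job is handed in when it is done.

```bash
ls; mkdir -p pics; python3 - <<'E'
from station import *
import cv2
for n in ("scene","side","wrist"):
    p=camera_params(n); print(n,p)
    cv2.imwrite(f"pics/{n}0.png",capture(n)[:,:,::-1])
print(sense(),tcp_to_grasp)
E
```

```text
pics
scene {'vfov': 57.201176089852034, 'cx': 315.37518875546266, 'cy': 201.80543806044224, 'R': array([[ 0.82323787,  0.56757463, -0.01176633],
       [ 0.43581497, -0.64513764, -0.62758484],
       [-0.36379213,  0.51152367, -0.77845926]]), 't': array([-0.39986056, -0.16983245,  1.0360426 ])}
side {'vfov': 56.57734073435459, 'cx': 323.28206803602535, 'cy': 196.17598758328825, 'R': array([[-0.90287246, -0.42939894, -0.02092536],
       [-0.23286252,  0.52938199, -0.81580007],
       [ 0.36138119, -0.73169068, -0.57795534]]), 't': array([0.45894608, 0.1286225 , 0.68779261])}
wrist {'vfov': 65.70646984690485, 'cx': 310.88077574527694, 'cy': 203.0140583750948, 'R': array([[-9.99996251e-01, -4.60244382e-04,  2.69913679e-03],
       [ 2.11607026e-04,  9.69833239e-01,  2.43769243e-01],
       [-2.72990600e-03,  2.43768900e-01, -9.69829506e-01]]), 't': array([ 0.6244532 , -0.02744479,  0.38990464])}
{'time_s': 0.15, 'joints': array([ 1.48174154e+01,  2.20793473e+01,  3.95260205e-01, -1.92949945e-02,
       -6.84097049e+01, -1.48173061e+01]), 'joint_velocities': array([-0.02928357, -0.12406912,  0.3894876 ,  0.06877304, -0.03081144,
       -0.00962327]), 'effort': array([ 3.86667998e-04, -3.91052306e+01,  1.87588084e+01,  4.22235444e+00,
        1.23758311e-02, -1.38926293e-04]), 'tcp_pos': array([6.24534968e-01, 1.47987985e-05, 2.21710686e-01]), 'ee_rot': array([[-1.22168999e-04, -9.99998610e-01, -1.66260372e-03],
       [-9.99999986e-01,  1.22361888e-04, -1.15914683e-04],
       [ 1.16117961e-04,  1.66258953e-03, -9.99998611e-01]]), 'wrist_force': array([ 0.43030971, -0.11835819, -0.29215243]), 'moment': array([ 0.03712779, -0.00926919, -0.00326286]), 'gripper_width': 0.9952055910053332} -0.0187
```

View pics/scene0.png

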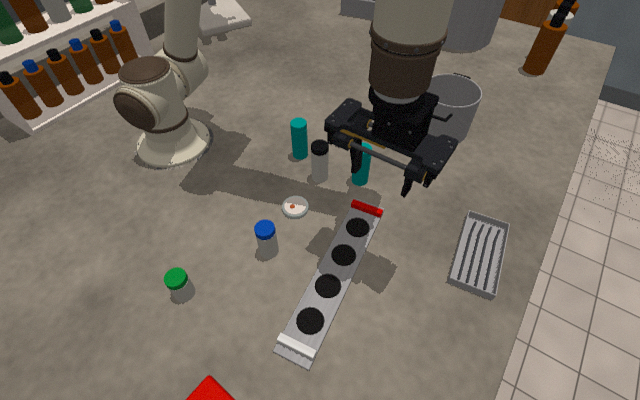

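View pics/side0.png

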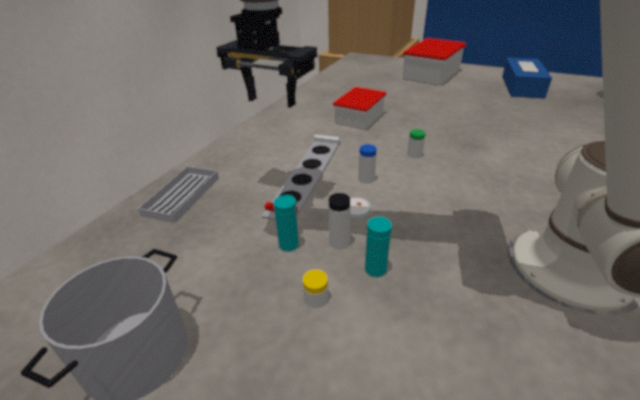

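View pics/wrist0.png

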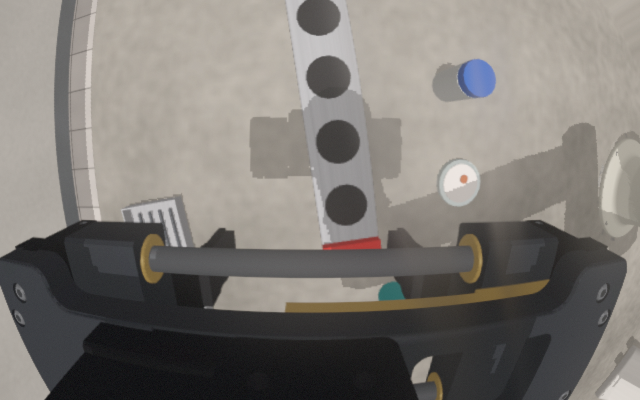

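The scene picture shows four pads at about (310,321), (328,286), (344,255) and (357,228), with the red stop at (367,208). The blue cap is at (265,229), green at (176,278), black at (320,147) and the dish at (295,207). The side picture shows the yellow cap at (315,280), the black cap at (340,202) and two turquoise look-alikes at (286,220) and (378,245). Next I'll locate them all by matching the centroids of projected models.

```bash
cat > h.py <<'E'
import numpy as np, cv2
from station import *
from scipy.optimize import least_squares
def proj(p,X,name):
    X=np.atleast_2d(X); c=X@np.array(p['R']).T+np.array(p['t']); f=200/np.tan(np.radians(p['vfov']/2))
    if name=='wrist':
        r=np.hypot(c[:,0],c[:,1]); th=np.arctan2(r,c[:,2]); s=f*th/np.maximum(r,1e-9)
        return np.c_[p['cx']+s*c[:,0],p['cy']+s*c[:,1]]
    return np.c_[p['cx']+f*c[:,0]/c[:,2],p['cy']+f*c[:,1]/c[:,2]]
A=np.linspace(0,2*np.pi,64,endpoint=False)
def ring(x,y,z,r): return np.c_[x+r*np.cos(A),y+r*np.sin(A),0*A+z]
def hullc(pts):
    h=cv2.convexHull(pts.astype(np.float32)); m=cv2.moments(h); return np.array([m['m10'],m['m01']])/m['m00'],m['m00']
def cyl(p,name,x,y,z0,z1,r): return hullc(proj(p,np.r_[ring(x,y,z0,r),ring(x,y,z1,r)],name))
def masks(im):
    hsv=cv2.cvtColor(im,cv2.COLOR_RGB2HSV); H,S,V=[hsv[...,i].astype(int) for i in range(3)]
    return dict(blue=(abs(H-112)<12)&(S>140)&(V>60),green=(abs(H-62)<12)&(S>140)&(V>50),yellow=(abs(H-27)<6)&(S>150)&(V>90),
      red=((H<6)|(H>174))&(S>170)&(V>70),black=(V<48),teal=(abs(H-89)<8)&(S>120)&(V>50))
def blobs(m,amin=40):
    n,l,s,c=cv2.connectedComponentsWithStats(m.astype(np.uint8),connectivity=4)
    return [(c[i],s[i,4],s[i,:4]) for i in range(1,n) if s[i,4]>=amin]
def locate(p,name,px,z0,z1,r,g=(0.6,0)):
    s=least_squares(lambda q:cyl(p,name,q[0],q[1],z0,z1,r)[0]-px,g,x_scale=.1,diff_step=1e-4)
    return s.x,cyl(p,name,s.x[0],s.x[1],z0,z1,r)[1]
HT=dict(black=.110,blue=.090,green=.070,yellow=.050)
E
python3 - <<'E'
from h import *
for n in ("scene","side","wrist"):
    p=camera_params(n); im=cv2.imread(f"pics/{n}0.png")[:,:,::-1].copy(); M=masks(im)
    for k in M:
        for c,a,b in blobs(M[k]):
            if a>4000: continue
            o=''
            if k in HT:
                q,ar=locate(p,n,c,HT[k]-.016,HT[k],.021); o+=f' cap {q.round(4)} area {ar:.0f}'
            if k=='black':
                q,ar=locate(p,n,c,.011,.011,.027); o+=f' pad {q.round(4)} area {ar:.0f}'
            if k=='red': q,ar=locate(p,n,c,.016,.016,.02); o+=f' red {q.round(4)}'
            if k=='teal': q,ar=locate(p,n,c,0,.11,.021); o+=f' teal {q.round(4)} area {ar:.0f}'
            print(n,k,c.round(1),a,b,o)
E
```

```text
scene blue [115.4  25.2] 94 [110  20  12  11]  cap [-0.5545  0.2567] area 112
scene blue [75.5 44.2] 112 [69 39 14 12]  cap [-0.5532  0.0987] area 133
scene blue [29.9 65.6] 138 [22 60 16 13]  cap [-0.5533 -0.0586] area 160
scene blue [264.4 229.3] 332 [254 220  21  20]  cap [ 0.4483 -0.1264] area 373
scene green [ 5.9 20.4] 69 [ 0 13 13 15]  cap [-0.9804  0.0737] area 107
scene green [175.1 278.3] 395 [164 268  24  22]  cap [ 0.3689 -0.3004] area 456
scene red [366.2 207.9] 259 [351 199  32  18]  red [0.5716 0.0856]
scene red [209.4 390.9] 647 [186 375  49  25]  red [ 0.5468 -0.4029]
scene black [561.4  13. ] 332 [550   0  26  28]  cap [0.7339 1.1552] area 120 pad [0.7267 1.3959] area 65
scene black [96.1 34.3] 106 [90 29 13 12]  cap [-0.5105  0.1587] area 130 pad [-0.7087  0.2464] area 75
scene black [53.5 54.5] 127 [47 49 14 12]  cap [-0.5098  0.0061] area 155 pad [-0.7079  0.0704] area 91
scene black [181.6  58.2] 78 [165  52  32  10]  cap [-0.1567  0.2129] area 150 pad [-0.3006  0.3089] area 97
scene black [ 5.6 77.9] 138 [ 0 72 14 13]  cap [-0.5056 -0.1458] area 189 pad [-0.703
[... 2821 characters left out ...]
3] 1449 [515 244  57  74]  cap [0.3054 0.1272] area 668 pad [0.2018 0.1905] area 383
wrist black [479.1 282. ] 53 [474 274   9  14]  cap [0.4303 0.0968] area 1041 pad [0.3668 0.1504] area 681
wrist black [214.9 287.3] 176 [210 277  14  26]  cap [0.7277 0.0958] area 1288 pad [0.761  0.1494] area 910
wrist black [488.5 313. ] 668 [469 300  39  26]  cap [0.4033 0.1441] area 853 pad [0.3312 0.213 ] area 526
wrist black [524.9 367.6] 1573 [493 334  58  66]  cap [0.2886 0.2692] area 457 pad [0.1797 0.3783] area 237
wrist black [445.9 369.6] 695 [429 352  34  48]  cap [0.4434 0.2334] area 710 pad [0.3844 0.3312] area 417
wrist teal [390.7 291.6] 298 [379 283  25  17]  teal [0.5286 0.1214] area 2405
```

```bash
python3 - <<'E'
from h import *
p=camera_params('scene')
print('dish',locate(p,'scene',np.array([295,206.5]),0,.013,.032)[0]); p=camera_params('side')
E
python3 -m inch '[{"jaw":0,"x":-0.35,"y":0.2,"az":1},{"jaw":0,"x":-0.35,"y":0.2,"az":1},{"jaw":0,"x":-0.35,"y":0.2,"az":1},{"jaw":0,"x":-0.35,"y":0.2,"az":1},{"jaw":0,"x":-0.35,"y":0.2,"az":1},{"jaw":0,"x":-0.35,"y":0.2,"az":1},{"jaw":0,"x":-0.35,"y":0.2,"az":1},{"jaw":0,"x":-0.35,"y":0.2,"az":1},{"jaw":0,"x":-0.35,"y":0.2,"az":1}]'
```

```text
dish [0.42577019 0.00133563]$[0]: bad value
```

```bash
python3 -m inch '[{"jaw":0,"x":-0.35,"y":0.2,"z":0,"ax":0,"ay":0,"az":1},{"jaw":0,"x":-0.35,"y":0.2,"z":0,"ax":0,"ay":0,"az":1},{"jaw":0,"x":-0.35,"y":0.2,"z":0,"ax":0,"ay":0,"az":1},{"jaw":0,"x":-0.35,"y":0.2,"z":0,"ax":0,"ay":0,"az":1},{"jaw":0,"x":-0.35,"y":0.2,"z":0,"ax":0,"ay":0,"az":1},{"jaw":0,"x":-0.35,"y":0.2,"z":0,"ax":0,"ay":0,"az":1}]'
```

```text
time_s: 0.9
tcp_pos: [0.4943, 0.0728, 0.2183]
ee_rot: [[0.881, -0.473, -0.005], [-0.473, -0.881, -0.005], [-0.002, 0.007, -1.0]]
wrist_force: [0.5, 1.1, 0.9]
gripper_width: 0.996
```

```bash
python3 -m inch '[{"jaw":0,"x":-0.42,"y":0.24,"z":0,"ax":0,"ay":0,"az":1},{"jaw":0,"x":-0.42,"y":0.24,"z":0,"ax":0,"ay":0,"az":1},{"jaw":0,"x":-0.42,"y":0.24,"z":0,"ax":0,"ay":0,"az":0.8},{"jaw":0,"x":0,"y":0,"z":0,"ax":0,"ay":0,"az":0}]'
python3 - <<'E'
from h import *
for n in ("scene","side","wrist"):
    p=camera_params(n); im=capture(n); cv2.imwrite(f"pics/{n}1.png",im[:,:,::-1])
    if n=='wrist': print(proj(p,[[.4176,.1175,.11],[.326,.157,.11],[.51,.16,.11]],n))
E
```

```text
time_s: 1.4
tcp_pos: [0.4146, 0.1171, 0.2177]
ee_rot: [[1.0, 0.014, -0.003], [0.014, -1.0, -0.007], [-0.003, 0.007, -1.0]]
wrist_force: [0.8, 0.1, 0.8]
gripper_width: 1.003
[[307.10472768 199.93585264]
 [266.79919556 288.77151801]
 [259.03348944  95.50272772]]
```

View pics/wrist1.png

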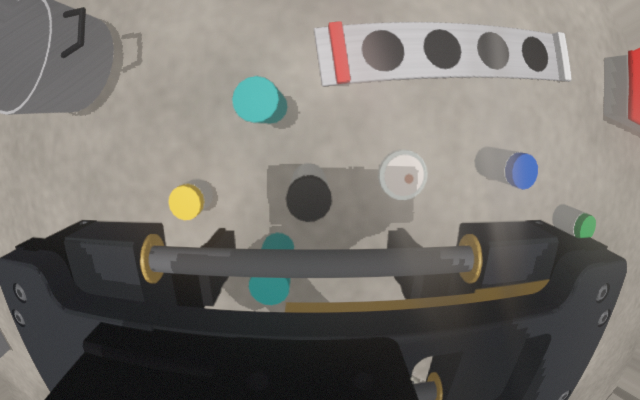

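View pics/scene1.png

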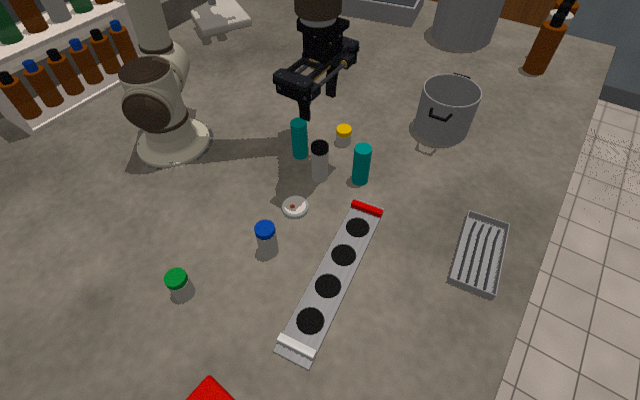

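View pics/side1.png

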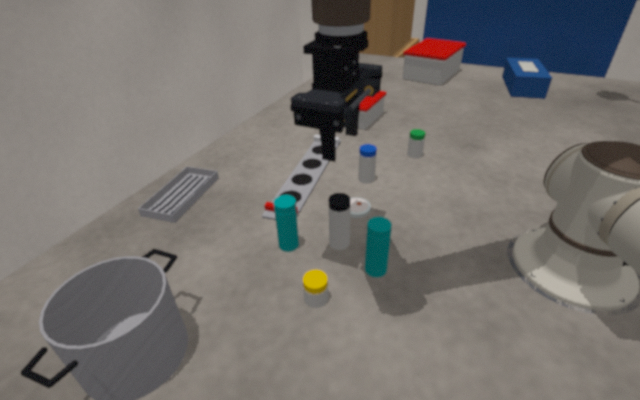

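The wrist view shows the black cap at (308,198), as predicted, and the dish at (403,175). The arm is now clear of the yellow cap in the scene view, at (344,131). I'll combine the three views.

```bash
cat > m.py <<'E'
from h import *
import sys
def report(tag,names,get=False):
  for n in names:
    p=camera_params(n); im=capture(n); cv2.imwrite(f"pics/{n}{tag}.png",im[:,:,::-1]); M=masks(im)
    for k in M:
        for c,a,b in blobs(M[k]):
            for z,r,l in ([(HT[k],.021,'cap')] if k in HT else [])+([(HT[k]+.011,.021,'CAPonpad')] if k in HT else [])+([(.011,.027,'pad')] if k=='black' else [])+([(.11,.021,'teal')] if k=='teal' else []):
                z0=dict(pad=.011,teal=0).get(l,z-.016)
                q,ar=locate(p,n,c,z0,z,r)
                if .6<a/ar<1.3 and .3<q[0]<.75 and abs(q[1])<.36: print(n,k,l,c.round(0),q.round(4),round(a/ar,2))
if __name__=='__main__': report(sys.argv[1],sys.argv[2:])
E
python3 m.py 2 scene side wrist
```

```text
scene blue cap [264. 229.] [ 0.4483 -0.1265] 0.9
scene blue CAPonpad [264. 229.] [ 0.4543 -0.1316] 0.86
scene green cap [175. 278.] [ 0.3688 -0.3003] 0.86
scene green CAPonpad [175. 278.] [ 0.3759 -0.3023] 0.83
scene yellow cap [343. 130.] [0.3964 0.2647] 0.93
scene yellow CAPonpad [343. 130.] [0.4028 0.2533] 0.9
scene black CAPonpad [332.  85.] [0.3106 0.3345] 1.28
scene black cap [319. 147.] [0.4164 0.1184] 0.87
scene black CAPonpad [319. 147.] [0.4231 0.1085] 0.84
scene black pad [319. 147.] [0.3604 0.2001] 1.07
scene black cap [357. 227.] [ 0.607  -0.0296] 0.85
scene black CAPonpad [357. 227.] [ 0.6103 -0.0367] 0.82
scene black pad [357. 227.] [0.5803 0.0295] 0.92
scene black cap [343. 255.] [ 0.6174 -0.0982] 0.88
scene black CAPonpad [343. 255.] [ 0.6205 -0.104 ] 0.84
scene black pad [343. 255.] [ 0.5923 -0.0496] 0.91
scene black cap [327. 286.] [ 0.6274 -0.1666] 0.92
scene black CAPonpad [327. 286.] [ 0.6302 -0.1711] 0.89
scene black pad [327. 286.] [ 0.6038 -0.1285] 0.92
scene black cap [310. 321.] [ 0.6379 -0.2348] 0.96
scene black CAPonpad [310. 321.] [ 0.6405 -0.2381] 0.92
scene black pad [310. 321.] [ 0.6158 -0.2072] 0.91
scene teal teal [299. 138.] [0.3268 0.1564] 0.93
scene teal teal [361. 163.] [0.5061 0.1668] 0.95
side blue cap [367. 150.] [ 0.4498 -0.1295] 0.69
side blue CAPonpad [367. 150.] [ 0.4433 -0.11  ] 0.66
side green cap [417. 134.] [ 0.3699 -0.3035] 0.6
side yellow cap [315. 281.] [0.3984 0.262 ] 0.85
side yellow CAPonpad [315. 281.] [0.3937 0.2706] 0.81
side black pad [302. 179.] [ 0.591  -0.0478] 0.63
side black cap [339. 202.] [0.4177 0.1178] 0.72
side black CAPonpad [339. 202.] [0.4118 0.1316] 0.68
side black pad [339. 202.] [0.467  0.0035] 1.08
side teal teal [286. 221.] [0.5092 0.1622] 0.89
side teal teal [377. 246.] [0.3268 0.1569] 0.89
wrist teal teal [255. 100.] [0.5089 0.1671] 0.75
```

```bash
python3 -m inch '[{"jaw":0,"x":0.04,"y":0.02,"z":-0.6,"ax":0,"ay":0,"az":0},{"jaw":0,"x":0,"y":0,"z":-0.6,"ax":0,"ay":0,"az":0},{"jaw":0,"x":0,"y":0,"z":-0.6,"ax":0,"ay":0,"az":0},{"jaw":0,"x":0,"y":0,"z":-0.6,"ax":0,"ay":0,"az":0},{"jaw":0,"x":0,"y":0,"z":0,"ax":0,"ay":0,"az":0}]'
```

```text
time_s: 2.33
tcp_pos: [0.4223, 0.1167, 0.0701]
ee_rot: [[1.0, 0.004, -0.0], [0.004, -1.0, -0.006], [-0.0, 0.006, -1.0]]
wrist_force: [0.2, 0.1, -0.1]
gripper_width: 1.001
```

```bash
python3 -m inch '[{"jaw":0,"x":-0.09,"y":0.01,"z":-0.3,"ax":0,"ay":0,"az":0},{"jaw":0,"x":0,"y":0,"z":0,"ax":0,"ay":0,"az":0},{"jaw":0,"x":0,"y":0,"z":0,"ax":0,"ay":0,"az":0}]'
```

```text
time_s: 2.7
tcp_pos: [0.4209, 0.1189, 0.0554]
ee_rot: [[1.0, 0.004, 0.006], [0.004, -1.0, -0.003], [0.006, 0.003, -1.0]]
wrist_force: [-0.5, 0.0, -0.0]
gripper_width: 0.997
```

```bash
python3 -m inch '[{"jaw":0,"x":-0.06,"y":-0.02,"z":-0.03,"ax":0,"ay":0,"az":0},{"jaw":0,"x":0,"y":0,"z":0,"ax":0,"ay":0,"az":0},{"jaw":255,"x":0,"y":0,"z":0,"ax":0,"ay":0,"az":0},{"jaw":255,"x":0,"y":0,"z":0,"ax":0,"ay":0,"az":0},{"jaw":255,"x":0,"y":0,"z":0,"ax":0,"ay":0,"az":0},{"jaw":255,"x":0,"y":0,"z":0,"ax":0,"ay":0,"az":0},{"jaw":255,"x":0,"y":0,"z":0,"ax":0,"ay":0,"az":0},{"jaw":255,"x":0,"y":0,"z":0,"ax":0,"ay":0,"az":0}]'
```

```text
time_s: 3.7
tcp_pos: [0.4187, 0.1185, 0.0558]
ee_rot: [[1.0, 0.004, 0.011], [0.004, -1.0, -0.001], [0.011, 0.001, -1.0]]
wrist_force: [-0.3, -0.4, 1.5]
gripper_width: 0.472
```

```bash
python3 -m inch '[{"jaw":255,"x":0,"y":0,"z":0.2,"ax":0,"ay":0,"az":0},{"jaw":255,"x":0,"y":0,"z":0.5,"ax":0,"ay":0,"az":0},{"jaw":255,"x":0,"y":0,"z":0.5,"ax":0,"ay":0,"az":0},{"jaw":255,"x":0,"y":0,"z":0.5,"ax":0,"ay":0,"az":0},{"jaw":255,"x":0,"y":0,"z":0.5,"ax":0,"ay":0,"az":0},{"jaw":255,"x":0,"y":0,"z":0,"ax":0,"ay":0,"az":0}]'
```

```text
time_s: 4.45
tcp_pos: [0.4173, 0.1177, 0.1947]
ee_rot: [[1.0, 0.004, 0.011], [0.004, -1.0, -0.0], [0.011, 0.0, -1.0]]
wrist_force: [0.1, -0.1, -0.8]
gripper_width: 0.476
```

```bash
python3 -m inch '[{"jaw":255,"x":0.2,"y":-0.11,"z":0,"ax":0,"ay":0,"az":0},{"jaw":255,"x":0.45,"y":-0.24,"z":0,"ax":0,"ay":0,"az":0},{"jaw":255,"x":0.5,"y":-0.27,"z":0,"ax":0,"ay":0,"az":0},{"jaw":255,"x":0.5,"y":-0.27,"z":0,"ax":0,"ay":0,"az":0},{"jaw":255,"x":0.5,"y":-0.27,"z":0,"ax":0,"ay":0,"az":0},{"jaw":255,"x":0.35,"y":-0.19,"z":0,"ax":0,"ay":0,"az":0},{"jaw":255,"x":0.15,"y":-0.08,"z":0,"ax":0,"ay":0,"az":0},{"jaw":255,"x":0,"y":0,"z":0,"ax":0,"ay":0,"az":0}]'; python3 m.py 3 scene side | grep black; python3 -c "from station import *;print(sense()['tcp_pos'],sense()['wrist_force'])"
```

```text
time_s: 5.45
tcp_pos: [0.5794, 0.0236, 0.1841]
ee_rot: [[1.0, 0.002, -0.008], [0.002, -1.0, -0.006], [-0.008, 0.005, -1.0]]
wrist_force: [-0.2, -0.1, -0.6]
gripper_width: 0.47
scene black cap [357. 227.] [ 0.6068 -0.0292] 0.88
scene black CAPonpad [357. 227.] [ 0.61   -0.0363] 0.84
scene black pad [357. 227.] [0.5801 0.03  ] 0.95
scene black cap [343. 255.] [ 0.6172 -0.0977] 0.88
scene black CAPonpad [343. 255.] [ 0.6202 -0.1035] 0.85
scene black pad [343. 255.] [ 0.592 -0.049] 0.92
scene black cap [327. 286.] [ 0.6274 -0.1665] 0.92
scene black CAPonpad [327. 286.] [ 0.6302 -0.1711] 0.89
scene black pad [327. 286.] [ 0.6038 -0.1284] 0.92
scene black cap [310. 321.] [ 0.6378 -0.2348] 0.95
scene black CAPonpad [310. 321.] [ 0.6404 -0.2381] 0.92
scene black pad [310. 321.] [ 0.6157 -0.2072] 0.91
side black pad [302. 179.] [ 0.5905 -0.048 ] 0.68
[0.57871682 0.02412212 0.18460753] [-0.54897439  0.55555234 -1.44527853]
```

View pics/scene3.png

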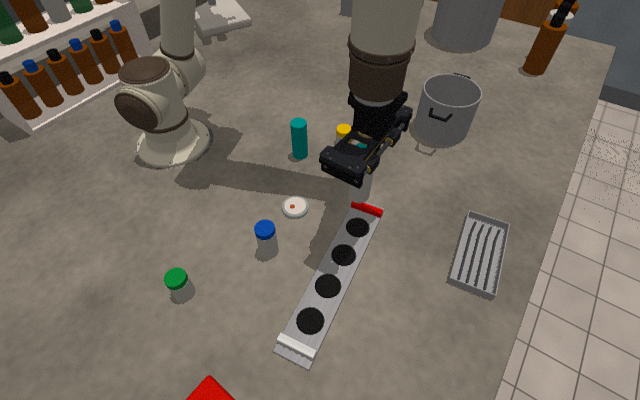

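View pics/side3.png

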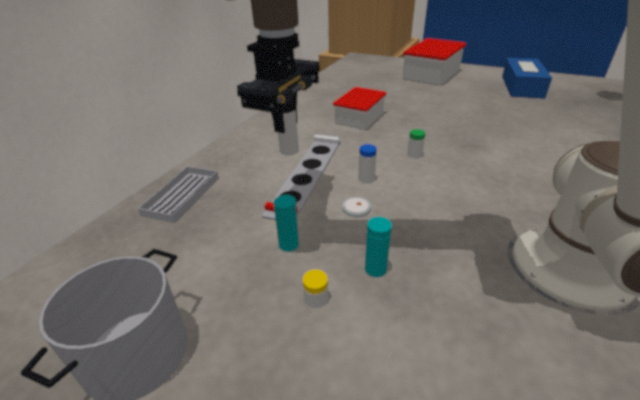

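The jar hangs upright in the gripper at side (288,135), and the dish hasn't moved. I'll lower the jar onto pad 1.

```bash
python3 -m inch '[{"jaw":255,"x":0.03,"y":0.09,"z":-0.3,"ax":0,"ay":0,"az":0},{"jaw":255,"x":0,"y":0,"z":-0.45,"ax":0,"ay":0,"az":0},{"jaw":255,"x":0,"y":0,"z":-0.45,"ax":0,"ay":0,"az":0},{"jaw":255,"x":0,"y":0,"z":-0.3,"ax":0,"ay":0,"az":0},{"jaw":255,"x":0,"y":0,"z":0,"ax":0,"ay":0,"az":0},{"jaw":255,"x":0,"y":0,"z":0,"ax":0,"ay":0,"az":0}]'
```

```text
time_s: 6.3
tcp_pos: [0.5778, 0.0331, 0.0963]
ee_rot: [[1.0, 0.01, -0.003], [0.01, -1.0, -0.004], [-0.003, 0.004, -1.0]]
wrist_force: [-0.3, -0.2, -0.5]
gripper_width: 0.471
```

```bash
python3 -m inch '[{"jaw":255,"x":0.05,"y":-0.05,"z":-0.2,"ax":0,"ay":-0.07,"az":0},{"jaw":255,"x":0,"y":0,"z":0,"ax":0,"ay":0,"az":0},{"jaw":255,"x":0,"y":0,"z":0,"ax":0,"ay":0,"az":0}]'
```

```text
time_s: 6.68
tcp_pos: [0.5826, 0.0311, 0.088]
ee_rot: [[1.0, 0.012, 0.016], [0.012, -1.0, -0.002], [0.016, 0.002, -1.0]]
wrist_force: [0.5, 0.5, -1.2]
gripper_width: 0.473
```

```bash
python3 -m inch '[{"jaw":255,"x":-0.03,"y":-0.02,"z":-0.22,"ax":0,"ay":0,"az":0},{"jaw":255,"x":0,"y":0,"z":0,"ax":0,"ay":0,"az":0},{"jaw":255,"x":0,"y":0,"z":0,"ax":0,"ay":0,"az":0}]'
```

```text
time_s: 7.05
tcp_pos: [0.5811, 0.0301, 0.0749]
ee_rot: [[1.0, 0.012, 0.018], [0.012, -1.0, -0.001], [0.018, 0.002, -1.0]]
wrist_force: [-0.2, -0.1, -0.9]
gripper_width: 0.471
```

Position is good. The jar should touch at z of about 0.067, so I'll go down in small steps.

```bash
python3 -m inch '[{"jaw":255,"x":0,"y":0,"z":-0.1,"ax":0,"ay":0.04,"az":0},{"jaw":255,"x":0,"y":0,"z":0,"ax":0,"ay":0,"az":0},{"jaw":255,"x":0,"y":0,"z":0,"ax":0,"ay":0,"az":0}]';python3 -m inch '[{"jaw":255,"x":0,"y":0,"z":-0.05,"ax":0,"ay":0,"az":0},{"jaw":255,"x":0,"y":0,"z":0,"ax":0,"ay":0,"az":0}]'
```

```text
time_s: 7.42
tcp_pos: [0.5812, 0.0301, 0.0685]
ee_rot: [[1.0, 0.012, 0.01], [0.012, -1.0, -0.002], [0.01, 0.002, -1.0]]
wrist_force: [-0.4, -0.3, -0.3]
gripper_width: 0.474
time_s: 7.68
tcp_pos: [0.5827, 0.0302, 0.0672]
ee_rot: [[1.0, 0.013, 0.014], [0.013, -1.0, -0.002], [0.014, 0.002, -1.0]]
wrist_force: [-0.6, -0.6, -1.2]
gripper_width: 0.476
```

```bash
python3 -m inch '[{"jaw":255,"x":-0.02,"y":0,"z":-0.04,"ax":0,"ay":0,"az":0},{"jaw":255,"x":0,"y":0,"z":0,"ax":0,"ay":0,"az":0}]'
```

```text
time_s: 7.92
tcp_pos: [0.5832, 0.0303, 0.0671]
ee_rot: [[1.0, 0.014, 0.018], [0.014, -1.0, -0.002], [0.018, 0.002, -1.0]]
wrist_force: [0.5, -0.1, -0.9]
gripper_width: 0.474
```

```bash
python3 -m inch '[{"jaw":255,"x":0,"y":0,"z":-0.08,"ax":0,"ay":0.03,"az":0},{"jaw":255,"x":0,"y":0,"z":0,"ax":0,"ay":0,"az":0}]'
```

```text
time_s: 8.18
tcp_pos: [0.587, 0.0305, 0.0679]
ee_rot: [[1.0, 0.017, 0.022], [0.017, -1.0, -0.002], [0.022, 0.002, -1.0]]
wrist_force: [-0.3, -0.0, -1.7]
gripper_width: 0.473
```

```bash
python3 - <<'E'
from h import *
for n,(u,v,w) in dict(scene=(357,200,70),side=(290,175,70)).items():
    im=capture(n); c=im[v-w:v+w,u-w:u+w]; cv2.imwrite(f"pics/{n}4.png",cv2.resize(c,(560,560),interpolation=cv2.INTER_CUBIC)[:,:,::-1])
s=sense(); print(s['tcp_pos'],s['ee_rot'][:,2],s['wrist_force'],s['joints'])
E
```

```text
[0.58636741 0.03042511 0.06690597] [ 0.02028114 -0.00195355 -0.99979241] [-0.95134206 -1.14998489  6.62604564] [ 19.02493342  26.72490281 -17.3167209    0.68658187 -44.89827105
  71.46658919]
```

View pics/scene4.png

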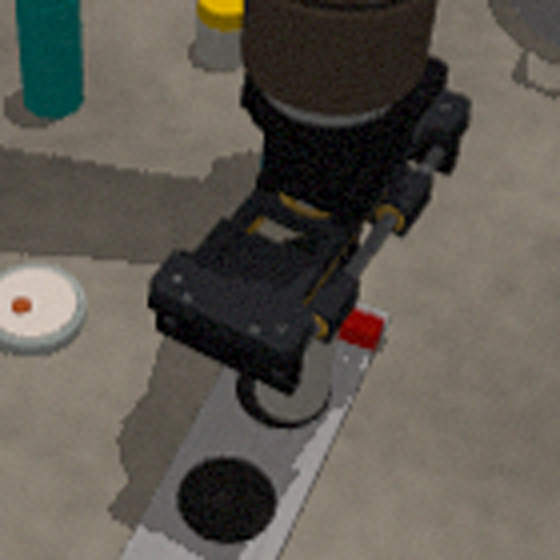

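View pics/side4.png

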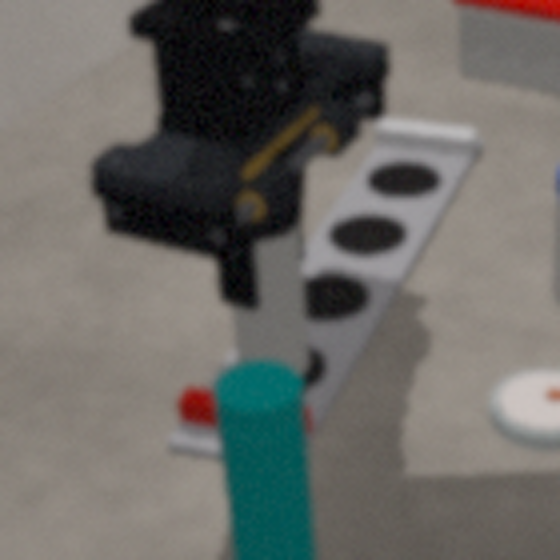

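The wrist force reads 6.6 N, so the jar is on the pad, but the repeated presses walked it about 5 mm in +x. I'll lift it slightly, correct that, and set it down in one go.

```bash
python3 -m inch '[{"jaw":255,"x":-0.08,"y":0,"z":0.15,"ax":0,"ay":0.06,"az":0},{"jaw":255,"x":0,"y":0,"z":0,"ax":0,"ay":0,"az":0},{"jaw":255,"x":0,"y":0,"z":0,"ax":0,"ay":0,"az":0}]'
```

```text
time_s: 8.65
tcp_pos: [0.5797, 0.0302, 0.0744]
ee_rot: [[1.0, 0.016, 0.005], [0.016, -1.0, -0.003], [0.005, 0.003, -1.0]]
wrist_force: [0.2, 0.2, -1.8]
gripper_width: 0.47
```

```bash
python3 -m inch '[{"jaw":255,"x":0.01,"y":0,"z":-0.14,"ax":0,"ay":-0.03,"az":0},{"jaw":255,"x":0,"y":0,"z":0,"ax":0,"ay":0,"az":0}]'
```

```text
time_s: 8.9
tcp_pos: [0.5811, 0.0299, 0.0663]
ee_rot: [[1.0, 0.017, 0.012], [0.017, -1.0, -0.003], [0.012, 0.004, -1.0]]
wrist_force: [-0.7, -0.2, 2.0]
gripper_width: 0.474
```

```bash
python3 -m inch '[{"jaw":0,"x":0,"y":0,"z":0,"ax":0,"ay":0,"az":0},{"jaw":0,"x":0,"y":0,"z":0,"ax":0,"ay":0,"az":0},{"jaw":0,"x":0,"y":0,"z":0,"ax":0,"ay":0,"az":0},{"jaw":0,"x":0,"y":0,"z":0,"ax":0,"ay":0,"az":0},{"jaw":0,"x":0,"y":0,"z":0,"ax":0,"ay":0,"az":0}]'
```

```text
time_s: 9.52
tcp_pos: [0.5804, 0.03, 0.0648]
ee_rot: [[1.0, 0.017, 0.01], [0.017, -1.0, -0.003], [0.01, 0.004, -1.0]]
wrist_force: [-0.8, 0.6, 0.2]
gripper_width: 0.942
```

```bash
python3 -m inch '[{"jaw":0,"x":0,"y":0,"z":0.4,"ax":0,"ay":0,"az":0},{"jaw":0,"x":0,"y":0,"z":0.6,"ax":0,"ay":0,"az":0},{"jaw":0,"x":0,"y":0,"z":0.6,"ax":0,"ay":0,"az":0},{"jaw":0,"x":0,"y":0,"z":0.6,"ax":0,"ay":0,"az":0},{"jaw":0,"x":0,"y":0,"z":0,"ax":0,"ay":0,"az":0}]'
python3 m.py 5 scene side | grep -E "cap|CAP"
```

```text
time_s: 10.15
tcp_pos: [0.5793, 0.0297, 0.2001]
ee_rot: [[1.0, 0.017, 0.009], [0.017, -1.0, -0.004], [0.008, 0.004, -1.0]]
wrist_force: [0.6, 0.1, -0.6]
gripper_width: 1.0
scene blue cap [264. 229.] [ 0.4483 -0.1264] 0.89
scene blue CAPonpad [264. 229.] [ 0.4543 -0.1316] 0.86
scene green cap [175. 278.] [ 0.3688 -0.3003] 0.87
scene green CAPonpad [175. 278.] [ 0.376  -0.3023] 0.84
scene black cap [343. 255.] [ 0.6173 -0.098 ] 0.87
scene black CAPonpad [343. 255.] [ 0.6203 -0.1038] 0.84
scene black cap [327. 286.] [ 0.6275 -0.1666] 0.91
scene black CAPonpad [327. 286.] [ 0.6303 -0.1712] 0.88
scene black cap [310. 321.] [ 0.638  -0.2347] 0.94
scene black CAPonpad [310. 321.] [ 0.6406 -0.238 ] 0.91
side blue cap [368. 150.] [ 0.4498 -0.1297] 0.69
side blue CAPonpad [368. 150.] [ 0.4433 -0.1102] 0.66
side green cap [417. 134.] [ 0.3699 -0.3035] 0.6
side yellow cap [315. 281.] [0.3983 0.262 ] 0.85
side yellow CAPonpad [315. 281.] [0.3936 0.2707] 0.81
side black cap [287. 158.] [0.5903 0.0126] 0.73
side black CAPonpad [287. 158.] [0.5797 0.0292] 0.69
```

View pics/scene5.png

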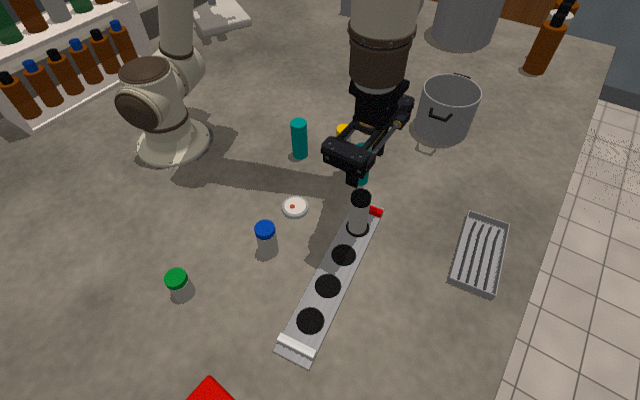

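The black jar stands at (0.580,0.029), centred on pad 1 (scene (361,198)). Blue is next. I'll turn the jaws back across the row on the way.

```bash
python3 -m inch '[{"jaw":0,"x":-0.24,"y":-0.29,"z":0,"ax":0,"ay":0,"az":-1},{"jaw":0,"x":-0.24,"y":-0.29,"z":0,"ax":0,"ay":0,"az":-1},{"jaw":0,"x":-0.24,"y":-0.29,"z":0,"ax":0,"ay":0,"az":-1},{"jaw":0,"x":-0.24,"y":-0.29,"z":0,"ax":0,"ay":0,"az":-1},{"jaw":0,"x":-0.24,"y":-0.29,"z":0,"ax":0,"ay":0,"az":-1},{"jaw":0,"x":-0.24,"y":-0.29,"z":0,"ax":0,"ay":0,"az":-1},{"jaw":0,"x":-0.24,"y":-0.29,"z":0,"ax":0,"ay":0,"az":-1},{"jaw":0,"x":-0.24,"y":-0.29,"z":0,"ax":0,"ay":0,"az":-1},{"jaw":0,"x":-0.1,"y":-0.1,"z":0,"ax":0,"ay":0,"az":-0.7},{"jaw":0,"x":0,"y":0,"z":0,"ax":0,"ay":0,"az":0}]'
```

```text
time_s: 11.5
tcp_pos: [0.442, -0.1203, 0.1803]
ee_rot: [[0.017, -0.999, -0.032], [-1.0, -0.017, 0.014], [-0.015, 0.031, -0.999]]
wrist_force: [-0.1, -0.2, -0.4]
gripper_width: 1.001
```

```bash
python3 -m inch '[{"jaw":0,"x":0.11,"y":-0.12,"z":-0.2,"ax":-0.08,"ay":-0.18,"az":0},{"jaw":0,"x":0,"y":0,"z":-0.5,"ax":0,"ay":0,"az":0},{"jaw":0,"x":0,"y":0,"z":-0.5,"ax":0,"ay":0,"az":0},{"jaw":0,"x":0,"y":0,"z":-0.2,"ax":0,"ay":0,"az":0},{"jaw":0,"x":0,"y":0,"z":0,"ax":0,"ay":0,"az":0}]'
```

```text
time_s: 12.12
tcp_pos: [0.4491, -0.1266, 0.0919]
ee_rot: [[0.029, -1.0, -0.003], [-1.0, -0.029, -0.001], [0.001, 0.003, -1.0]]
wrist_force: [0.4, -0.5, 0.5]
gripper_width: 0.999
```

```bash
python3 -m inch '[{"jaw":0,"x":0,"y":-0.02,"z":-0.35,"ax":0,"ay":0,"az":0},{"jaw":0,"x":0,"y":0,"z":-0.35,"ax":0,"ay":0,"az":0},{"jaw":0,"x":0,"y":0,"z":-0.2,"ax":0,"ay":0,"az":0},{"jaw":0,"x":0,"y":0,"z":0,"ax":0,"ay":0,"az":0},{"jaw":0,"x":0,"y":0,"z":0,"ax":0,"ay":0,"az":0}]'
```

```text
time_s: 12.75
tcp_pos: [0.4543, -0.1274, 0.0409]
ee_rot: [[0.034, -0.999, 0.008], [-0.999, -0.034, -0.002], [0.002, -0.008, -1.0]]
wrist_force: [0.7, 0.3, 1.2]
gripper_width: 1.004
```

```bash
python3 -m inch '[{"jaw":0,"x":-0.08,"y":-0.01,"z":-0.06,"ax":0,"ay":0.04,"az":0},{"jaw":0,"x":0,"y":0,"z":0,"ax":0,"ay":0,"az":0}]'
```

```text
time_s: 13.0
tcp_pos: [0.4499, -0.128, 0.0383]
ee_rot: [[0.034, -0.999, 0.003], [-0.999, -0.034, -0.001], [0.002, -0.003, -1.0]]
wrist_force: [1.2, -0.2, 0.1]
gripper_width: 0.997
```

```bash
python3 -m inch '[{"jaw":255,"x":0,"y":0,"z":0,"ax":0,"ay":0,"az":0},{"jaw":255,"x":0,"y":0,"z":0,"ax":0,"ay":0,"az":0},{"jaw":255,"x":0,"y":0,"z":0,"ax":0,"ay":0,"az":0},{"jaw":255,"x":0,"y":0,"z":0,"ax":0,"ay":0,"az":0},{"jaw":255,"x":0,"y":0,"z":0,"ax":0,"ay":0,"az":0},{"jaw":255,"x":0,"y":0,"z":0,"ax":0,"ay":0,"az":0}]'
```

```text
time_s: 13.75
tcp_pos: [0.4501, -0.128, 0.0386]
ee_rot: [[0.034, -0.999, 0.004], [-0.999, -0.034, -0.001], [0.002, -0.004, -1.0]]
wrist_force: [-1.6, -0.0, 0.3]
gripper_width: 0.471
```

```bash
python3 -m inch '[{"jaw":255,"x":0,"y":0,"z":0.3,"ax":0,"ay":0,"az":0},{"jaw":255,"x":0,"y":0,"z":0.5,"ax":0,"ay":0,"az":0},{"jaw":255,"x":0,"y":0,"z":0.5,"ax":0,"ay":0,"az":0},{"jaw":255,"x":0.15,"y":0.08,"z":0.1,"ax":0,"ay":0,"az":0},{"jaw":255,"x":0.45,"y":0.25,"z":0,"ax":0,"ay":0,"az":0},{"jaw":255,"x":0.45,"y":0.25,"z":0,"ax":0,"ay":0,"az":0},{"jaw":255,"x":0.45,"y":0.25,"z":0,"ax":0,"ay":0,"az":0},{"jaw":255,"x":0.45,"y":0.25,"z":0,"ax":0,"ay":0,"az":0},{"jaw":255,"x":0.2,"y":0.11,"z":0,"ax":0,"ay":0,"az":0},{"jaw":255,"x":0,"y":0,"z":0,"ax":0,"ay":0,"az":0}]'
```

```text
time_s: 15.0
tcp_pos: [0.5794, -0.0527, 0.1164]
ee_rot: [[0.032, -0.999, -0.01], [-0.999, -0.032, -0.0], [0.0, 0.01, -1.0]]
wrist_force: [-0.2, -1.1, -1.4]
gripper_width: 0.477
```

```bash
python3 -m inch '[{"jaw":255,"x":0.2,"y":0.06,"z":-0.15,"ax":0,"ay":-0.06,"az":0},{"jaw":255,"x":0,"y":0,"z":-0.3,"ax":0,"ay":0,"az":0},{"jaw":255,"x":0,"y":0,"z":-0.3,"ax":0,"ay":0,"az":0},{"jaw":255,"x":0,"y":0,"z":0,"ax":0,"ay":0,"az":0},{"jaw":255,"x":0,"y":0,"z":0,"ax":0,"ay":0,"az":0}]'
```

```text
time_s: 15.62
tcp_pos: [0.5898, -0.0505, 0.0687]
ee_rot: [[0.029, -1.0, -0.001], [-1.0, -0.029, -0.0], [0.0, 0.001, -1.0]]
wrist_force: [-0.3, 0.6, -0.9]
gripper_width: 0.476
```

```bash
python3 -m inch '[{"jaw":255,"x":0.03,"y":0.03,"z":-0.2,"ax":0,"ay":-0.02,"az":0},{"jaw":255,"x":0,"y":0,"z":0,"ax":0,"ay":0,"az":0},{"jaw":255,"x":0,"y":0,"z":0,"ax":0,"ay":0,"az":0}]'
```

```text
time_s: 16.0
tcp_pos: [0.5925, -0.0486, 0.0573]
ee_rot: [[0.029, -1.0, 0.006], [-1.0, -0.029, -0.0], [0.0, -0.006, -1.0]]
wrist_force: [0.3, 1.0, 0.0]
gripper_width: 0.477
```

```bash
python3 -m inch '[{"jaw":255,"x":-0.01,"y":0,"z":-0.14,"ax":0,"ay":0,"az":0},{"jaw":255,"x":0,"y":0,"z":0,"ax":0,"ay":0,"az":0}]'
```

```text
time_s: 16.25
tcp_pos: [0.5925, -0.0485, 0.0493]
ee_rot: [[0.029, -1.0, 0.008], [-1.0, -0.029, 0.0], [0.0, -0.008, -1.0]]
wrist_force: [-0.2, 0.4, -0.2]
gripper_width: 0.473
```

```bash
python3 -m inch '[{"jaw":255,"x":0,"y":0,"z":-0.03,"ax":0,"ay":0,"az":0},{"jaw":0,"x":0,"y":0,"z":0,"ax":0,"ay":0,"az":0},{"jaw":0,"x":0,"y":0,"z":0,"ax":0,"ay":0,"az":0},{"jaw":0,"x":0,"y":0,"z":0,"ax":0,"ay":0,"az":0},{"jaw":0,"x":0,"y":0,"z":0,"ax":0,"ay":0,"az":0},{"jaw":0,"x":0,"y":0,"z":0,"ax":0,"ay":0,"az":0}]'
```

```text
time_s: 17.0
tcp_pos: [0.593, -0.0485, 0.0486]
ee_rot: [[0.03, -1.0, 0.009], [-1.0, -0.03, -0.0], [0.001, -0.009, -1.0]]
wrist_force: [-0.4, -0.3, -0.5]
gripper_width: 0.944
```

Now I'll rise and head for green at (0.3695,-0.302).

```bash
python3 -m inch '[{"jaw":0,"x":0,"y":0,"z":0.4,"ax":0,"ay":0,"az":0},{"jaw":0,"x":0,"y":0,"z":0.6,"ax":0,"ay":0,"az":0},{"jaw":0,"x":0,"y":0,"z":0.6,"ax":0,"ay":0,"az":0},{"jaw":0,"x":-0.3,"y":-0.3,"z":0,"ax":0,"ay":0,"az":0},{"jaw":0,"x":-0.55,"y":-0.65,"z":0,"ax":0,"ay":0,"az":0},{"jaw":0,"x":-0.55,"y":-0.65,"z":0,"ax":0,"ay":0,"az":0},{"jaw":0,"x":-0.55,"y":-0.65,"z":0,"ax":0,"ay":0,"az":0},{"jaw":0,"x":-0.55,"y":-0.65,"z":0,"ax":0,"ay":0,"az":0},{"jaw":0,"x":-0.55,"y":-0.65,"z":0,"ax":0,"ay":0,"az":0},{"jaw":0,"x":-0.4,"y":-0.4,"z":0,"ax":0,"ay":0,"az":0},{"jaw":0,"x":0,"y":0,"z":0,"ax":0,"ay":0,"az":0}]'; python3 m.py 6 scene side wrist| grep -E "cap|CAP"
```

```text
time_s: 18.38
tcp_pos: [0.379, -0.291, 0.1471]
ee_rot: [[0.032, -0.999, 0.01], [-0.999, -0.032, -0.002], [0.002, -0.01, -1.0]]
wrist_force: [0.9, 0.4, -0.4]
gripper_width: 1.003
scene blue cap [346. 232.] [ 0.5889 -0.0394] 0.94
scene blue CAPonpad [346. 232.] [ 0.5923 -0.0461] 0.91
scene green cap [175. 280.] [ 0.3709 -0.3023] 0.74
scene green CAPonpad [175. 280.] [ 0.378  -0.3042] 0.71
scene yellow cap [343. 130.] [0.3963 0.2645] 0.93
scene yellow CAPonpad [343. 130.] [0.4027 0.2531] 0.9
scene black cap [360. 198.] [0.5749 0.0385] 0.9
scene black CAPonpad [360. 198.] [0.5787 0.0302] 0.87
scene black cap [327. 286.] [ 0.6275 -0.1667] 0.91
scene black CAPonpad [327. 286.] [ 0.6304 -0.1712] 0.88
scene black cap [310. 321.] [ 0.6379 -0.2348] 0.94
scene black CAPonpad [310. 321.] [ 0.6405 -0.2381] 0.91
side blue cap [299. 149.] [ 0.6046 -0.0684] 0.72
side blue CAPonpad [299. 149.] [ 0.5942 -0.0505] 0.68
side yellow cap [315. 281.] [0.3983 0.2621] 0.86
side yellow CAPonpad [315. 281.] [0.3936 0.2708] 0.82
side black cap [287. 158.] [0.5901 0.0122] 0.75
side black CAPonpad [287. 158.] [0.5796 0.0288] 0.71
```

View pics/scene6.png

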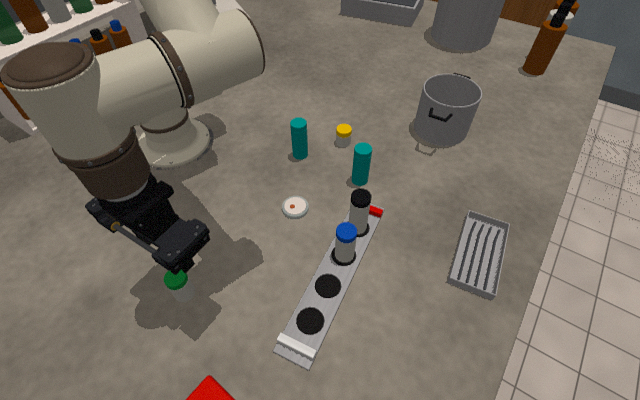

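Blue stands within 2 mm of pad 2 (cap at scene (346,232)). Next I'll go down on green.

```bash
python3 -m inch '[{"jaw":0,"x":-0.15,"y":-0.18,"z":-0.1,"ax":0,"ay":0.06,"az":0},{"jaw":0,"x":0,"y":0,"z":-0.4,"ax":0,"ay":0,"az":0},{"jaw":0,"x":0,"y":0,"z":-0.4,"ax":0,"ay":0,"az":0},{"jaw":0,"x":0,"y":0,"z":-0.1,"ax":0,"ay":0,"az":0},{"jaw":0,"x":0,"y":0,"z":0,"ax":0,"ay":0,"az":0}]'
```

```text
time_s: 19.15
tcp_pos: [0.3741, -0.3002, 0.085]
ee_rot: [[0.043, -0.999, -0.0], [-0.999, -0.043, -0.003], [0.002, 0.001, -1.0]]
wrist_force: [-0.5, 0.1, 0.2]
gripper_width: 0.998
```

```bash
python3 -m inch '[{"jaw":0,"x":-0.1,"y":-0.04,"z":-0.2,"ax":0,"ay":0,"az":0},{"jaw":0,"x":0,"y":0,"z":-0.4,"ax":0,"ay":0,"az":0},{"jaw":0,"x":0,"y":0,"z":-0.25,"ax":0,"ay":0,"az":0},{"jaw":0,"x":0,"y":0,"z":0,"ax":0,"ay":0,"az":0},{"jaw":0,"x":0,"y":0,"z":0,"ax":0,"ay":0,"az":0}]'
```

```text
time_s: 19.77
tcp_pos: [0.3687, -0.3038, 0.0342]
ee_rot: [[0.044, -0.999, 0.005], [-0.999, -0.044, -0.005], [0.005, -0.004, -1.0]]
wrist_force: [-0.1, 0.0, 0.6]
gripper_width: 1.004
```

```bash
python3 -m inch '[{"jaw":0,"x":0,"y":0.03,"z":-0.2,"ax":0,"ay":0,"az":0},{"jaw":0,"x":0,"y":0,"z":0,"ax":0,"ay":0,"az":0},{"jaw":0,"x":0,"y":0,"z":0,"ax":0,"ay":0,"az":0}]'
```

```text
time_s: 20.15
tcp_pos: [0.3695, -0.3022, 0.0225]
ee_rot: [[0.044, -0.999, 0.007], [-0.999, -0.044, -0.006], [0.006, -0.007, -1.0]]
wrist_force: [-0.2, -0.6, -0.4]
gripper_width: 0.996
```

```bash
python3 -m inch '[{"jaw":255,"x":0,"y":0,"z":0,"ax":0,"ay":0,"az":0},{"jaw":255,"x":0,"y":0,"z":0,"ax":0,"ay":0,"az":0},{"jaw":255,"x":0,"y":0,"z":0,"ax":0,"ay":0,"az":0},{"jaw":255,"x":0,"y":0,"z":0,"ax":0,"ay":0,"az":0},{"jaw":255,"x":0,"y":0,"z":0,"ax":0,"ay":0,"az":0},{"jaw":255,"x":0,"y":0,"z":0,"ax":0,"ay":0,"az":0}]'
```

```text
time_s: 20.9
tcp_pos: [0.3698, -0.3023, 0.023]
ee_rot: [[0.044, -0.999, 0.008], [-0.999, -0.044, -0.006], [0.006, -0.008, -1.0]]
wrist_force: [-0.5, -0.6, 0.2]
gripper_width: 0.477
```

```bash
python3 -m inch '[{"jaw":255,"x":0,"y":0,"z":0.3,"ax":0,"ay":0,"az":0},{"jaw":255,"x":0,"y":0,"z":0.5,"ax":0,"ay":0,"az":0},{"jaw":255,"x":0,"y":0,"z":0.5,"ax":0,"ay":0,"az":0},{"jaw":255,"x":0.2,"y":0.15,"z":0.1,"ax":0,"ay":0,"az":0},{"jaw":255,"x":0.45,"y":0.33,"z":0,"ax":0,"ay":0,"az":0},{"jaw":255,"x":0.6,"y":0.45,"z":0,"ax":0,"ay":0,"az":0},{"jaw":255,"x":0.6,"y":0.45,"z":0,"ax":0,"ay":0,"az":0},{"jaw":255,"x":0.6,"y":0.45,"z":0,"ax":0,"ay":0,"az":0},{"jaw":255,"x":0.6,"y":0.45,"z":0,"ax":0,"ay":0,"az":0},{"jaw":255,"x":0.45,"y":0.33,"z":0,"ax":0,"ay":0,"az":0},{"jaw":255,"x":0.2,"y":0.15,"z":0,"ax":0,"ay":0,"az":0},{"jaw":255,"x":0,"y":0,"z":0,"ax":0,"ay":0,"az":0}]'
```

```text
time_s: 22.4
tcp_pos: [0.594, -0.1241, 0.0979]
ee_rot: [[0.041, -0.999, -0.01], [-0.999, -0.041, -0.0], [-0.0, 0.01, -1.0]]
wrist_force: [-0.3, 0.4, -1.6]
gripper_width: 0.474
```

```bash
python3 -m inch '[{"jaw":255,"x":0.15,"y":-0.06,"z":-0.15,"ax":-0.03,"ay":-0.08,"az":0},{"jaw":255,"x":0,"y":0,"z":-0.3,"ax":0,"ay":0,"az":0},{"jaw":255,"x":0,"y":0,"z":-0.3,"ax":0,"ay":0,"az":0},{"jaw":255,"x":0,"y":0,"z":0,"ax":0,"ay":0,"az":0},{"jaw":255,"x":0,"y":0,"z":0,"ax":0,"ay":0,"az":0}]'
```

```text
time_s: 23.02
tcp_pos: [0.5997, -0.132, 0.0502]
ee_rot: [[0.036, -0.999, 0.003], [-0.999, -0.036, -0.006], [0.006, -0.003, -1.0]]
wrist_force: [0.1, -0.2, -1.2]
gripper_width: 0.471
```

```bash
python3 -m inch '[{"jaw":255,"x":0.06,"y":0.06,"z":-0.16,"ax":0,"ay":-0.01,"az":0},{"jaw":255,"x":0,"y":0,"z":0,"ax":0,"ay":0,"az":0},{"jaw":255,"x":0,"y":0,"z":0,"ax":0,"ay":0,"az":0}]'
```

```text
time_s: 23.4
tcp_pos: [0.6043, -0.1286, 0.0415]
ee_rot: [[0.035, -0.999, 0.008], [-0.999, -0.035, -0.006], [0.007, -0.007, -1.0]]
wrist_force: [0.6, 0.1, -1.2]
gripper_width: 0.475
```

```bash
python3 -m inch '[{"jaw":255,"x":-0.01,"y":0.01,"z":-0.14,"ax":0,"ay":0,"az":0},{"jaw":255,"x":0,"y":0,"z":0,"ax":0,"ay":0,"az":0}]'
```

```text
time_s: 23.65
tcp_pos: [0.6043, -0.1279, 0.0336]
ee_rot: [[0.036, -0.999, 0.009], [-0.999, -0.036, -0.007], [0.007, -0.009, -1.0]]
wrist_force: [-0.8, 0.3, -2.4]
gripper_width: 0.477
```

```bash
python3 -m inch '[{"jaw":255,"x":0,"y":0,"z":-0.02,"ax":0,"ay":0,"az":0},{"jaw":0,"x":0,"y":0,"z":0,"ax":0,"ay":0,"az":0},{"jaw":0,"x":0,"y":0,"z":0,"ax":0,"ay":0,"az":0},{"jaw":0,"x":0,"y":0,"z":0,"ax":0,"ay":0,"az":0},{"jaw":0,"x":0,"y":0,"z":0,"ax":0,"ay":0,"az":0},{"jaw":0,"x":0,"y":0,"z":0,"ax":0,"ay":0,"az":0}]'
```

```text
time_s: 24.4
tcp_pos: [0.6048, -0.1278, 0.0328]
ee_rot: [[0.036, -0.999, 0.01], [-0.999, -0.036, -0.007], [0.007, -0.01, -1.0]]
wrist_force: [0.3, -0.1, 0.1]
gripper_width: 0.944
```

```bash
python3 -m inch '[{"jaw":0,"x":0,"y":0,"z":0.4,"ax":0,"ay":0,"az":0},{"jaw":0,"x":0,"y":0,"z":0.8,"ax":0,"ay":0,"az":0},{"jaw":0,"x":0,"y":0,"z":0.8,"ax":0,"ay":0,"az":0},{"jaw":0,"x":0,"y":0,"z":0.6,"ax":0,"ay":0,"az":0},{"jaw":0,"x":0,"y":0,"z":0,"ax":0,"ay":0,"az":0}]'
python3 -m inch '[{"jaw":0,"x":-0.2,"y":0.3,"z":0,"ax":0,"ay":0,"az":0},{"jaw":0,"x":-0.4,"y":0.7,"z":0,"ax":0,"ay":0,"az":0},{"jaw":0,"x":-0.4,"y":0.8,"z":0,"ax":0,"ay":0,"az":0},{"jaw":0,"x":-0.4,"y":0.8,"z":0,"ax":0,"ay":0,"az":0},{"jaw":0,"x":-0.4,"y":0.8,"z":0,"ax":0,"ay":0,"az":0},{"jaw":0,"x":-0.4,"y":0.8,"z":0,"ax":0,"ay":0,"az":0},{"jaw":0,"x":-0.4,"y":0.8,"z":0,"ax":0,"ay":0,"az":0},{"jaw":0,"x":-0.4,"y":0.7,"z":0,"ax":0,"ay":0,"az":0},{"jaw":0,"x":-0.2,"y":0.3,"z":0,"ax":0,"ay":0,"az":0},{"jaw":0,"x":0,"y":0,"z":0,"ax":0,"ay":0,"az":0}]'; python3 m.py 7 scene side | grep -E "cap|CAP"
```

```text
time_s: 25.02
tcp_pos: [0.6033, -0.128, 0.1925]
ee_rot: [[0.036, -0.999, 0.008], [-0.999, -0.036, -0.007], [0.008, -0.008, -1.0]]
wrist_force: [-0.6, -0.2, -0.3]
gripper_width: 0.999
time_s: 26.28
tcp_pos: [0.3901, 0.2419, 0.1802]
ee_rot: [[0.038, -0.999, -0.012], [-0.999, -0.038, -0.016], [0.015, 0.013, -1.0]]
wrist_force: [0.6, -0.6, 0.5]
gripper_width: 0.997
scene blue cap [346. 232.] [ 0.5889 -0.0394] 0.93
scene blue CAPonpad [346. 232.] [ 0.5923 -0.0461] 0.9
scene green cap [329. 270.] [ 0.6012 -0.1197] 0.93
scene green CAPonpad [329. 270.] [ 0.6043 -0.1248] 0.9
scene yellow cap [344. 130.] [0.3965 0.2648] 0.94
scene yellow CAPonpad [344. 130.] [0.4029 0.2534] 0.91
scene black cap [360. 198.] [0.5748 0.0386] 0.9
scene black CAPonpad [360. 198.] [0.5786 0.0302] 0.87
scene black cap [310. 321.] [ 0.6378 -0.2347] 0.96
scene black CAPonpad [310. 321.] [ 0.6404 -0.238 ] 0.92
side yellow cap [315. 281.] [0.3984 0.2615] 0.89
side yellow CAPonpad [315. 281.] [0.3937 0.2701] 0.85
side black cap [290. 184.] [0.5319 0.1012] 1.27
side black CAPonpad [290. 184.] [0.5229 0.1155] 1.2
```

View pics/scene7.png

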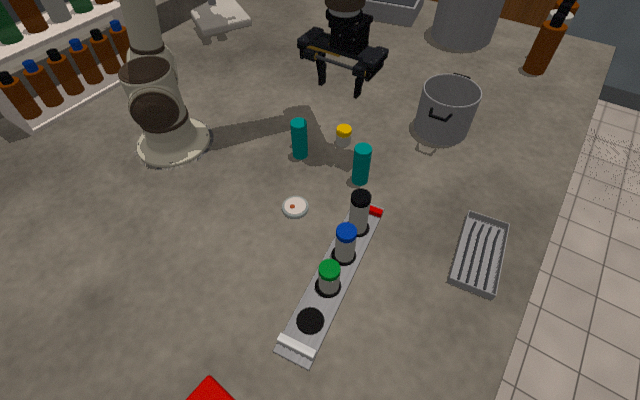

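Green is on pad 3 (cap at scene (329,270)), and the first three jars are in order. Yellow is next.

```bash
python3 -m inch '[{"jaw":0,"x":0.12,"y":0.35,"z":-0.1,"ax":0.09,"ay":-0.07,"az":0},{"jaw":0,"x":0,"y":0,"z":-0.5,"ax":0,"ay":0,"az":0},{"jaw":0,"x":0,"y":0,"z":-0.5,"ax":0,"ay":0,"az":0},{"jaw":0,"x":0,"y":0,"z":-0.4,"ax":0,"ay":0,"az":0},{"jaw":0,"x":0,"y":0,"z":0,"ax":0,"ay":0,"az":0},{"jaw":0,"x":0,"y":0,"z":0,"ax":0,"ay":0,"az":0}]'
```

```text
time_s: 27.12
tcp_pos: [0.4027, 0.2626, 0.0867]
ee_rot: [[0.028, -1.0, 0.004], [-1.0, -0.028, 0.003], [-0.003, -0.004, -1.0]]
wrist_force: [0.3, 0.6, -0.2]
gripper_width: 0.998
```

```bash
python3 -m inch '[{"jaw":0,"x":-0.1,"y":0.01,"z":-0.3,"ax":0,"ay":0.02,"az":0},{"jaw":0,"x":0,"y":0,"z":-0.5,"ax":0,"ay":0,"az":0},{"jaw":0,"x":0,"y":0,"z":-0.35,"ax":0,"ay":0,"az":0},{"jaw":0,"x":0,"y":0,"z":0,"ax":0,"ay":0,"az":0},{"jaw":0,"x":0,"y":0,"z":0,"ax":0,"ay":0,"az":0}]'
```

```text
time_s: 27.75
tcp_pos: [0.4015, 0.2678, 0.0223]
ee_rot: [[0.028, -1.0, 0.011], [-0.999, -0.028, 0.015], [-0.015, -0.011, -1.0]]
wrist_force: [0.2, 0.2, 0.8]
gripper_width: 1.0
```

```bash
python3 -m inch '[{"jaw":0,"x":-0.06,"y":-0.07,"z":-0.15,"ax":-0.08,"ay":0.05,"az":0},{"jaw":0,"x":0,"y":0,"z":0,"ax":0,"ay":0,"az":0},{"jaw":0,"x":0,"y":0,"z":0,"ax":0,"ay":0,"az":0}]'
```

```text
time_s: 28.12
tcp_pos: [0.3986, 0.2645, 0.0148]
ee_rot: [[0.028, -1.0, 0.004], [-1.0, -0.028, 0.004], [-0.004, -0.005, -1.0]]
wrist_force: [0.9, -0.3, -0.3]
gripper_width: 1.001
```

```bash
python3 -m inch '[{"jaw":0,"x":0,"y":-0.02,"z":-0.03,"ax":0,"ay":0,"az":0},{"jaw":255,"x":0,"y":0,"z":0,"ax":0,"ay":0,"az":0},{"jaw":255,"x":0,"y":0,"z":0,"ax":0,"ay":0,"az":0},{"jaw":255,"x":0,"y":0,"z":0,"ax":0,"ay":0,"az":0},{"jaw":255,"x":0,"y":0,"z":0,"ax":0,"ay":0,"az":0},{"jaw":255,"x":0,"y":0,"z":0,"ax":0,"ay":0,"az":0},{"jaw":255,"x":0,"y":0,"z":0,"ax":0,"ay":0,"az":0}]'
```

```text
time_s: 29.0
tcp_pos: [0.3987, 0.2634, 0.0132]
ee_rot: [[0.028, -1.0, 0.005], [-1.0, -0.028, 0.004], [-0.004, -0.005, -1.0]]
wrist_force: [-0.3, 0.5, -0.7]
gripper_width: 0.464
```

```bash
python3 -m inch '[{"jaw":255,"x":0,"y":0,"z":0.3,"ax":0,"ay":0,"az":0},{"jaw":255,"x":0,"y":0,"z":0.6,"ax":0,"ay":0,"az":0},{"jaw":255,"x":0,"y":0,"z":0.7,"ax":0,"ay":0,"az":0},{"jaw":255,"x":0,"y":0,"z":0.7,"ax":0,"ay":0,"az":0},{"jaw":255,"x":0,"y":0,"z":0.6,"ax":0,"ay":0,"az":0},{"jaw":255,"x":0,"y":0,"z":0.2,"ax":0,"ay":0,"az":0},{"jaw":255,"x":0,"y":0,"z":0,"ax":0,"ay":0,"az":0}]'
```

```text
time_s: 29.88
tcp_pos: [0.3964, 0.2609, 0.2027]
ee_rot: [[0.027, -1.0, 0.0], [-1.0, -0.027, 0.001], [-0.001, -0.0, -1.0]]
wrist_force: [0.9, -0.4, -0.9]
gripper_width: 0.468
```

```bash
python3 -m inch '[{"jaw":255,"x":0.1,"y":-0.2,"z":0,"ax":0,"ay":0,"az":0},{"jaw":255,"x":0.25,"y":-0.5,"z":0,"ax":0,"ay":0,"az":0},{"jaw":255,"x":0.38,"y":-0.8,"z":0,"ax":0,"ay":0,"az":0},{"jaw":255,"x":0.38,"y":-0.8,"z":0,"ax":0,"ay":0,"az":0},{"jaw":255,"x":0.38,"y":-0.8,"z":0,"ax":0,"ay":0,"az":0},{"jaw":255,"x":0.38,"y":-0.8,"z":0,"ax":0,"ay":0,"az":0},{"jaw":255,"x":0.38,"y":-0.8,"z":0,"ax":0,"ay":0,"az":0},{"jaw":255,"x":0.38,"y":-0.8,"z":0,"ax":0,"ay":0,"az":0},{"jaw":255,"x":0.38,"y":-0.8,"z":0,"ax":0,"ay":0,"az":0},{"jaw":255,"x":0.3,"y":-0.6,"z":0,"ax":0,"ay":0,"az":0},{"jaw":255,"x":0.15,"y":-0.3,"z":0,"ax":0,"ay":0,"az":0},{"jaw":255,"x":0,"y":0,"z":0,"ax":0,"ay":0,"az":0}]'
```

```text
time_s: 31.38
tcp_pos: [0.5982, -0.1957, 0.1791]
ee_rot: [[0.025, -0.999, -0.04], [-1.0, -0.025, -0.008], [0.007, 0.04, -0.999]]
wrist_force: [-0.0, -0.8, -0.7]
gripper_width: 0.462
```

```bash
python3 -m inch '[{"jaw":255,"x":0.28,"y":-0.18,"z":0,"ax":0.06,"ay":-0.24,"az":0},{"jaw":255,"x":0,"y":0,"z":0,"ax":0,"ay":0,"az":0},{"jaw":255,"x":0,"y":0,"z":-0.3,"ax":0,"ay":0,"az":0},{"jaw":255,"x":0,"y":0,"z":-0.5,"ax":0,"ay":0,"az":0},{"jaw":255,"x":0,"y":0,"z":-0.5,"ax":0,"ay":0,"az":0},{"jaw":255,"x":0,"y":0,"z":-0.3,"ax":0,"ay":0,"az":0},{"jaw":255,"x":0,"y":0,"z":0,"ax":0,"ay":0,"az":0}]'
```

```text
time_s: 32.25
tcp_pos: [0.6156, -0.201, 0.0832]
ee_rot: [[0.033, -0.999, 0.008], [-0.999, -0.033, 0.004], [-0.004, -0.009, -1.0]]
wrist_force: [-0.1, 0.7, -0.5]
gripper_width: 0.469
```

```bash
python3 -m inch '[{"jaw":255,"x":0,"y":-0.1,"z":-0.3,"ax":0,"ay":0.02,"az":0},{"jaw":255,"x":0,"y":0,"z":-0.35,"ax":0,"ay":0,"az":0},{"jaw":255,"x":0,"y":0,"z":0,"ax":0,"ay":0,"az":0},{"jaw":255,"x":0,"y":0,"z":0,"ax":0,"ay":0,"az":0}]'
```

```text
time_s: 32.75
tcp_pos: [0.6177, -0.2072, 0.0457]
ee_rot: [[0.035, -0.999, 0.011], [-0.999, -0.035, 0.003], [-0.003, -0.011, -1.0]]
wrist_force: [-0.3, 0.1, -0.3]
gripper_width: 0.472
```

```bash
python3 -m inch '[{"jaw":255,"x":-0.04,"y":0,"z":-0.2,"ax":0,"ay":0.03,"az":0},{"jaw":255,"x":0,"y":0,"z":0,"ax":0,"ay":0,"az":0},{"jaw":255,"x":0,"y":0,"z":0,"ax":0,"ay":0,"az":0}]'
```

```text
time_s: 33.12
tcp_pos: [0.616, -0.2074, 0.0344]
ee_rot: [[0.035, -0.999, 0.008], [-0.999, -0.035, 0.003], [-0.003, -0.008, -1.0]]
wrist_force: [0.7, -1.0, -0.6]
gripper_width: 0.467
```

```bash
python3 -m inch '[{"jaw":255,"x":0,"y":0,"z":-0.18,"ax":0,"ay":0.01,"az":0},{"jaw":255,"x":0,"y":0,"z":0,"ax":0,"ay":0,"az":0}]'
```

```text
time_s: 33.38
tcp_pos: [0.617, -0.2074, 0.024]
ee_rot: [[0.035, -0.999, 0.008], [-0.999, -0.035, 0.002], [-0.002, -0.009, -1.0]]
wrist_force: [-0.1, 0.1, -0.5]
gripper_width: 0.468
```

```bash
python3 -m inch '[{"jaw":255,"x":-0.01,"y":0,"z":-0.02,"ax":0,"ay":0,"az":0},{"jaw":0,"x":0,"y":0,"z":0,"ax":0,"ay":0,"az":0},{"jaw":0,"x":0,"y":0,"z":0,"ax":0,"ay":0,"az":0},{"jaw":0,"x":0,"y":0,"z":0,"ax":0,"ay":0,"az":0},{"jaw":0,"x":0,"y":0,"z":0,"ax":0,"ay":0,"az":0},{"jaw":0,"x":0,"y":0,"z":0,"ax":0,"ay":0,"az":0}]'
python3 -m inch '[{"jaw":0,"x":0,"y":0,"z":0.4,"ax":0,"ay":0,"az":0},{"jaw":0,"x":0,"y":0,"z":0.8,"ax":0,"ay":0,"az":0},{"jaw":0,"x":0,"y":0,"z":0.8,"ax":0,"ay":0,"az":0},{"jaw":0,"x":0,"y":0,"z":0.8,"ax":0,"ay":0,"az":0},{"jaw":0,"x":-0.6,"y":-0.4,"z":0.4,"ax":0,"ay":0,"az":0},{"jaw":0,"x":-0.8,"y":-0.5,"z":0,"ax":0,"ay":0,"az":0},{"jaw":0,"x":-0.8,"y":-0.5,"z":0,"ax":0,"ay":0,"az":0},{"jaw":0,"x":-0.6,"y":-0.4,"z":0,"ax":0,"ay":0,"az":0},{"jaw":0,"x":0,"y":0,"z":0,"ax":0,"ay":0,"az":0}]'; python3 m.py 8 scene side | grep -E "cap|CAP"; python3 - <<'E'
from h import *
for k in (0,8):
    im=cv2.imread(f'pics/scene{k}.png'); g=im.min(axis=2).astype(int); sub=np.zeros(g.shape,bool); sub[190:225,275:315]=g[190:225,275:315]>135
    b=max(blobs(sub),key=lambda q:q[1]); print(k,b[0].round(2),b[1],locate(camera_params('scene'),'scene',b[0],0,.013,.032)[0])
E
```

```text
time_s: 34.12
tcp_pos: [0.6163, -0.2074, 0.0226]
ee_rot: [[0.035, -0.999, 0.008], [-0.999, -0.035, 0.002], [-0.002, -0.008, -1.0]]
wrist_force: [-0.5, 0.6, -0.0]
gripper_width: 0.939
time_s: 35.25
tcp_pos: [0.4418, -0.3173, 0.2201]
ee_rot: [[0.037, -0.999, 0.008], [-0.999, -0.037, 0.001], [-0.0, -0.008, -1.0]]
wrist_force: [1.4, 0.2, -0.5]
gripper_width: 1.0
scene blue cap [346. 232.] [ 0.589  -0.0394] 0.94
scene blue CAPonpad [346. 232.] [ 0.5924 -0.0461] 0.91
scene green cap [329. 269.] [ 0.6011 -0.1196] 0.93
scene green CAPonpad [329. 269.] [ 0.6042 -0.1247] 0.9
scene yellow cap [310. 312.] [ 0.6139 -0.2031] 0.96
scene yellow CAPonpad [310. 312.] [ 0.6167 -0.2066] 0.93
scene black cap [360. 198.] [0.5749 0.0385] 0.9
scene black CAPonpad [360. 198.] [0.5787 0.0302] 0.86
side blue cap [299. 149.] [ 0.6043 -0.0696] 0.77
side blue CAPonpad [299. 149.] [ 0.5939 -0.0516] 0.74
side yellow cap [320. 135.] [ 0.6287 -0.2336] 0.71
side yellow CAPonpad [320. 135.] [ 0.6186 -0.2133] 0.68
side black cap [287. 158.] [0.59   0.0124] 0.75
side black CAPonpad [287. 158.] [0.5794 0.029 ] 0.71
0 [294.39 207.33] 286 [ 0.42605948 -0.00148786]
8 [295.01 205.48] 401 [0.4239453  0.00384425]
```

View pics/scene8.png

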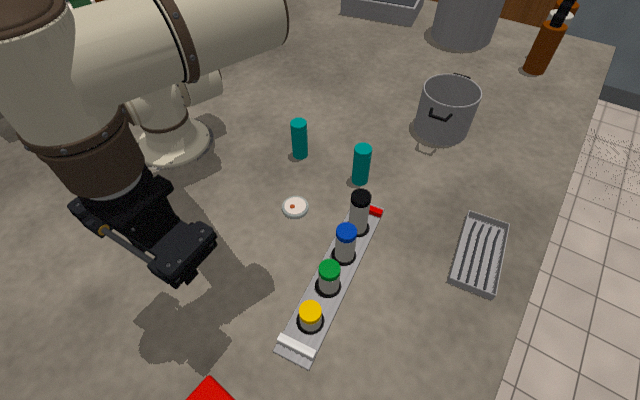

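View pics/side8.png

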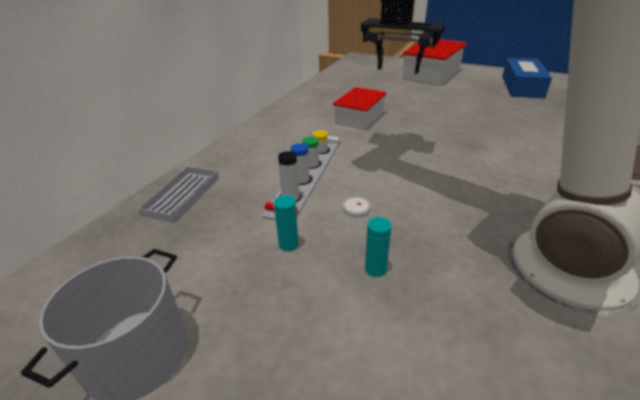

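The scene and side pictures show all four jars upright on their pads in the order black, blue, green, yellow from the red stop, and the gripper is clear. The dish is at the same pixels as at the start, about (295,207). Its mask area changed because the arm's shadow moved.

```bash
python3 -m inch '[{"jaw":0,"x":0,"y":0,"z":0,"ax":0,"ay":0,"az":0},{"jaw":0,"x":0,"y":0,"z":0,"ax":0,"ay":0,"az":0}]'; python3 -c "from station import *;print(finish_job())"
```

```text
time_s: 35.6
tcp_pos: [0.4458, -0.3155, 0.2196]
ee_rot: [[0.041, -0.999, 0.009], [-0.999, -0.041, 0.001], [-0.0, -0.009, -1.0]]
wrist_force: [0.2, 0.1, -0.8]
gripper_width: 1.001
the job is handed in; nothing more can be done
None
```

I stood the black, blue, green and yellow jars on pads 1 to 4, counted from the red end stop, set each one down before releasing it, and handed the job in at 35.6 s; no verdict was reported.

- **Jar positions:** In the last pictures all four stood upright. The scene camera put each within about 4 mm of its pad's centre. The side camera agreed to about 4 mm for black and blue, and put yellow about 7 mm off. It gave no reading for green, so green rests on the scene camera alone. The limit is 12 mm.
- **Set-down:** Black was set down twice. My first presses slid it about 5 mm on the pad, so I lifted it about 7 mm and put it down again. The wrist force showed clear contact only for black; for the other three I went by the height of the tool, so any drop was about a millimetre.
- **Dish:** The arm never went down near it and it looks unmoved. My automatic check disagreed, giving a shift of about 6 mm (the limit is 15 mm). I put that down to the arm's shadow changing the mask, not to the dish moving.
- **Turquoise look-alikes:** I left both alone, and they appear unmoved.

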